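# Show the big punch's cutting edge to the inspection camera

### The job

Take the thickest of the four hollow punches, draw it straight up out of the wooden punch block, then tip it over and hold it in the air with its cutting end squarely facing the lens of the small tilted inspection camera, centred on the lens and about 60 mm from it. Do not touch the camera, and leave everything else where it is. Finish while still holding the punch there, steady: do not put it down or let it go.

Things in the scene. Friction and masses are not known exactly. Their poses are not given: they have to be found in the camera images.
- punch_mid (a point): the thickest hollow punch, half-way up on its axis (60 mm above its mouth). Dark steel, round, 120 mm long, 280 to 460 g: from the mouth 36 mm of tube 18 mm across, then a short cone, then from 45 to 120 mm a plain cylindrical handle 30 mm across, the part to grip. z axis: along the punch from mouth to tail, upwards when it stands in the block
- punch_mouth (a point): centre of the punch's cutting mouth, its lower end in the block, 60 mm from punch_mid; same axes, z from mouth to tail
- rack: fixed plywood punch block 70 x 230 x 45 mm (x, y, z), origin at the centre of its underside. A row of four round blind holes 21 mm wide and 35 mm deep along its y axis, at y = -82.5, -27.5, 27.5 and 82.5 mm; a punch stands in each, mouth down, in any order; the big punch's mouth rests 10 mm and its tail 130 mm above the table. Fingers have free room on the block's +x and -x sides of a punch
- cam_stand: fixed stand of the inspection camera: grey foot 110 x 100 x 12 mm with two aluminium uprights 96 mm high. Origin on the table 105 mm in front (own -x) of the camera's hinge, which lies 78 mm above the table, along the stand's y axis
- cam_head (a joint): tilt of the camera head, a black barrel 44 mm across with an aluminium lens ring 54 mm across: 0 looks straight up, growing values lean the view towards the stand's own -x, that is roughly towards the robot; between 0.6 and 0.8 rad at the start, stiff by friction. The head reaches from 45 mm behind the hinge to the lens 45 mm ahead of it
- cam_lens (a point): centre of the lens glass; z axis: the viewing direction, outwards from the lens
- cam_focus (a point): point in the air 60 mm in front of the lens on its axis, where the centre of the punch's mouth belongs; z axis: the viewing direction, away from the lens. The punch is to point the other way, mouth to lens, so that its own z axis (mouth to tail) agrees with this z axis
- punch: the thickest punch once more; origin at the centre of its mouth, z towards the tail
- punch_b_mid (a point): middle of a thin punch, handle 20 mm across, 106 mm long, standing in the block; leave alone
- punch_c_mid (a point): middle of a thin punch, handle 19 mm across, 98 mm long, standing in the block; leave alone
- punch_d_mid (a point): middle of a short thin punch, handle 21 mm across, 90 mm long, standing in the block; leave alone
- collar_mid (a point): centre of a loose brass collar 42 mm across, 24 mm high, between block and camera; leave alone
- mallet_grip (a point): grip of a hammer lying at the right, pointing away from the robot; leave alone
- spanner_grip (a point): grip of a spanner lying across at the back; leave alone
- tin_mid (a point): centre of a tin 64 mm across, 75 mm high, at the left; leave alone
- die_mid (a point): centre of a round stepped steel die 60 mm across, 40 mm high, behind the collar; leave alone
Not all that is in view belongs to the job. Of the things that look like the rack, take the one that is farthest to the robot's right at the start. Leave any green look-alike of the cam_stand alone.

How it is judged:
By the outcome, as a careful person would: the job done as asked, in the order asked, and still so for the second after the job is handed in, while the arm keeps its last pose, push and grip.
It also fails if it takes over 35 s, if anything falls off the work surface, if the arm or the gripper's body presses on something with over 40 N, if the wrist force passes 120 N, or if a joint passes its speed limit or range.

### The arm

A 6-joint arm with a two-finger parallel gripper is mounted at the origin on the work surface. World frame = base frame: x ahead of the robot, y to its left, z up, the work surface at z = 0. Lengths are in m, angles in rad, forces in N, time in s.
With the tool pointing down it reaches from about 0.3 to 0.875 m from the base axis. Payload 6.4 kg.
Tool frame: the origin (TCP) lies at the centre of the arm's flange, where the gripper is bolted on; the fingertips stand 173 mm ahead of it and the grasp point (between the pads) lies 155 mm ahead of it; z points along the fingers, x is the direction in which the jaws open and shut, and the axes are right-handed (so a half turn about z gives the same grasp; the last joint's range is limited). The gripper opens to 85 mm and grips with 20 to 120 N. Pads are 22 mm wide; open, the fingers measure 114 mm over their backs; the gripper's body (76 mm by 85 mm) begins 54 mm behind the grasp point. The pads swing forward as they close: fully open they stand 13 mm farther back than shut.
Start: joints at [-1.312, 0.181, 1.607, -0, 1.354, -0.206], TCP at [0.258, -0.514, 0.405] pointing down, gripper open.
Joint ranges: [-2.99, 2.99], [-0.89, 2.07], [0.3, 2.58], [-1.14, 4.28], [0, 2.63], [-3.12, 3.12]. Speed limits (rad/s): [2.57, 2.57, 3.01, 3.14, 3.14, 3.14].

### API

Orientations are given as a unit quaternion [w, x, y, z].
In Python, from bench import ctrl gives the robot as it stands. The module is installed in compiled form; this text tells all that it offers.
- The arm moves only by the tool move_arm, never from a script. Its argument "moves" is a list of rows, each an object of numbers: "gripper": the opening in per cent of the stroke, from 0 (shut) to 100 (fully open); "x", "y", "z": the shift along the tool's x, y, z in cm; "roll": the turn about the tool's z in degrees. In form: [{"gripper": .., "x": .., "y": .., "z": .., "roll": ..}, ...]. A call has 1 to 5 rows; each row shifts and turns the commanded pose from where the row before left it, along the tool's axes as they then stand; what a row does not reach is not made up. A row lasts 1/8 s, in which the tool goes at most 62.5 mm and 10.7 degrees, less where a joint would pass 70% of its speed; a pose out of reach is approached as far as the arm can. A call is refused whole if a number of a shift passes 6.25 or a number of a turn 10.7, either way. A call with a gripper value outside its range is refused whole. The fingers move at their own pace and stop on an object; the grip force is fixed at half the most. Time passes only in rows, so rows that do not move let the fingers close. It gives the time, the measured TCP pose, the force and the opening at its end, in the units of the state.
- ctrl.get_obs(): the state, without advancing time (a new reading comes with each control period).
- ctrl.camera(name): name is "side" or "top"; returns a dict with "img" (420x560x3 uint8, red, green, blue), "fx", "fy", "cx", "cy" (pixels), "D" ([k1, k2, p1, p2, k3] as OpenCV has them; the pictures are not rectified), "world_from_camera" (4x4, takes a point from camera to world coordinates). Camera axes: x right, y up, looking along -z (the intrinsics and any distortion apply to the point x, -y, -z); pixel columns grow to the right and rows downward; lengths in m; the calibration is good to about 2 mm. A picture is of the moment at which its call begins. There is no depth.
- ctrl.hand_in(): hands the job in, once; it reports no verdict.
The state is a dict: "time_s": time; "q": joint angles; "dq": joint speeds; "joint_efforts": joint torques, N m; "eef_pos": TCP position; "eef_rot": TCP orientation; "wrist_force": force on the tool from outside, world axes, zero at the start; "torque": the same for the moment, N m; "opening": opening from 0.0 (shut) to 1.0 (fully open).
Only numpy, scipy, OpenCV 4.12 (cv2) and the standard library are available. Lean on these libraries where they do the work, as an engineer would, in place of code of your own. Each camera call takes 0.05 s, during which the arm holds its last target. There are 200 camera calls.

## Working session

There is one attempt and no reset: what is moved stays moved. The work goes in short steps, Python scripts to look and compute and a tool call to move; the robot and the scene stay as the last step left them, time stands still between calls to the robot, and variables do not carry over. Pictures are saved under pics/ and viewed, about 8 in all and at most 12, crops included, and the job is handed in when it is done.

Besides the shell and the picture viewer there is one more tool, called by a JSON object that holds its "method" and its "body", one argument or row to a line. move_arm: Moves the arm, as the interface text tells. Its arguments: {"type":"object","properties":{"moves":{"type":"array","items":{"type":"object","properties":{"gripper":{"type":"number"},"x":{"type":"number"},"y":{"type":"number"},"z":{"type":"number"},"roll":{"type":"number"}}}}},"required":["moves"]}

```bash
mkdir -p pics
cat > h.py <<'E'
import numpy as np, cv2
from bench import ctrl
def shot(n,tag):
    c=ctrl.camera(n); cv2.imwrite(f'pics/{tag}.png',c['img'][:,:,::-1]); 
    np.savez(f'pics/{tag}.npz',**c); return c
def load(tag): return np.load(f'pics/{tag}.npz')
def K(c): return np.array([[c['fx'],0,c['cx']],[0,c['fy'],c['cy']],[0,0,1.]])
def proj(c,P):
    T=np.linalg.inv(c['world_from_camera']); P=np.atleast_2d(P)
    p=(P@T[:3,:3].T+T[:3,3])*[1,-1,-1]
    return cv2.projectPoints(p[:,None],np.zeros(3),np.zeros(3),K(c),np.array(c['D'],float))[0][:,0]
def ray(c,uv):
    n=cv2.undistortPoints(np.array([[uv]],float),K(c),np.array(c['D'],float))[0,0]
    T=c['world_from_camera']; d=T[:3,:3]@np.array([n[0],-n[1],-1]); return T[:3,3],d/np.linalg.norm(d)
def atz(c,uv,z):
    o,d=ray(c,uv); return o+d*(z-o[2])/d[2]
def tri(rs):
    A=0;b=0
    for o,d in rs:
        M=np.eye(3)-np.outer(d,d);A=A+M;b=b+M@o
    X=np.linalg.solve(A,b); return X,[np.linalg.norm((np.eye(3)-np.outer(d,d))@(X-o)) for o,d in rs]
E
python3 - <<'E'
from h import *
a=shot('top','t0');b=shot('side','s0')
np.set_printoptions(precision=3,suppress=True)
for c in(a,b): print(c['world_from_camera'],c['fx'],c['cx'],c['cy'],c['D'])
o=ctrl.get_obs();print(o['eef_pos'],o['eef_rot'],o['time_s'])
E
```

```text
[[ 0.009  0.996 -0.089  0.443]
 [-1.     0.008 -0.014 -0.018]
 [-0.014  0.089  0.996  1.52 ]
 [ 0.     0.     0.     1.   ]] 440.31050141433354 283.3036903454001 219.85968345800816 [-0.087  0.     0.     0.     0.   ]
[[ 0.994  0.077 -0.083  0.448]
 [-0.111  0.5   -0.859 -0.914]
 [-0.025  0.863  0.505  0.676]
 [ 0.     0.     0.     1.   ]] 420.56840602195126 281.9261476409991 204.47530579343368 [-0.055  0.     0.     0.     0.   ]
[ 0.258 -0.514  0.404] [-0.001  0.851 -0.525 -0.001] 0.1
```

View pics/t0.png

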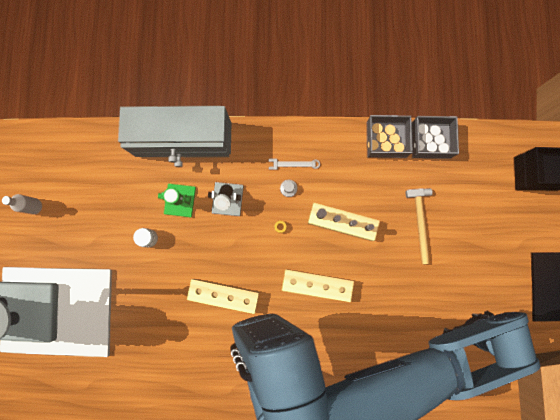

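View pics/s0.png

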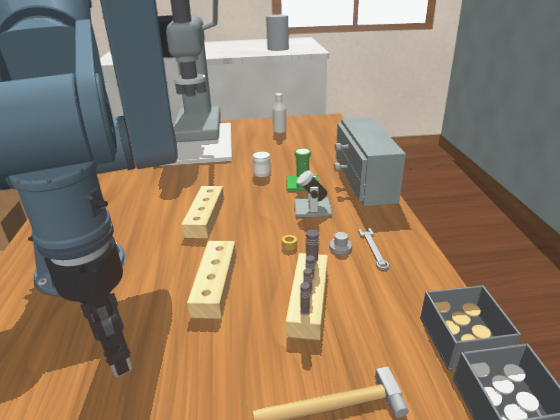

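The top view shows the occupied block at about (344,221), with the thick punch at its left end near (320,213). The inspection camera is at (226,198), and the green look-alike is at (179,199). In the side view the thick punch is near (312,245) and the camera near (312,190). Next I'll take enlarged crops.

Run:
```python
import cv2,numpy as np
t=cv2.imread('pics/t0.png');s=cv2.imread('pics/s0.png')
# top crop x200-390,y170-250 ; side crop 270-360 x 150-340
a=cv2.resize(t[172:247,200:390],None,fx=4.2,fy=4.2,interpolation=cv2.INTER_CUBIC)
b1=cv2.resize(s[160:220,280:345],None,fx=4.2,fy=4.2,interpolation=cv2.INTER_CUBIC)
b2=cv2.resize(s[222:282,275:340],None,fx=4.2,fy=4.2,interpolation=cv2.INTER_CUBIC)
b3=cv2.resize(s[282:342,275:335],None,fx=4.2,fy=4.2,interpolation=cv2.INTER_CUBIC)
row=np.hstack([b1,b2,b3])[:, :798]
out=np.zeros((a.shape[0]+row.shape[0],800,3),np.uint8)
out[:a.shape[0],:a.shape[1]]=a; out[a.shape[0]:,:row.shape[1]]=row
print(a.shape,row.shape);cv2.imwrite('pics/c0.png',out)
```

```text
(315, 798, 3) (252, 798, 3)
```

View pics/c0.png

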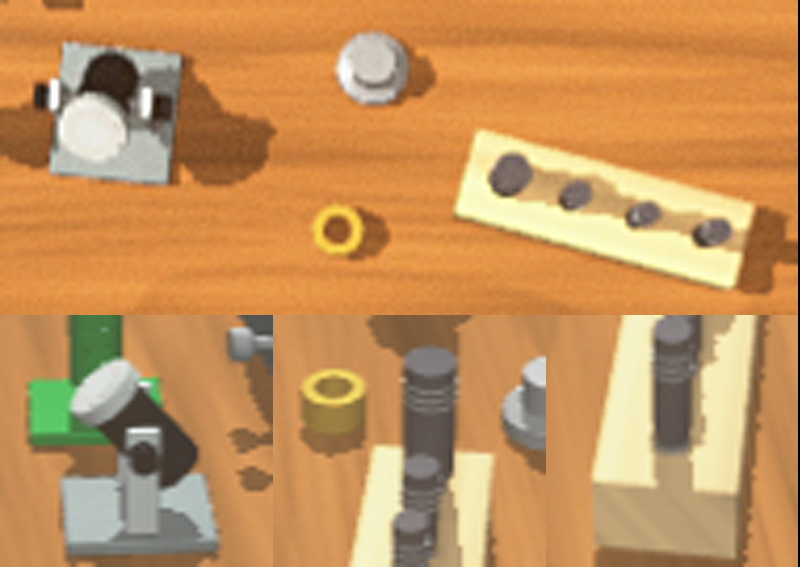

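```bash
cat > fit.py <<'E'
from h import *
from scipy.optimize import least_squares
np.set_printoptions(precision=4,suppress=True)
t,s=load('t0'),load('s0')
T=lambda u,v:np.array([(u+.5)/4.2-.5+200,(v+.5)/4.2-.5+172])
S1=lambda u,v:np.array([(u+.5)/4.2-.5+280,(v-315+.5)/4.2-.5+160])
S2=lambda u,v:np.array([(u-273+.5)/4.2-.5+275,(v-315+.5)/4.2-.5+222])
S3=lambda u,v:np.array([(u-546+.5)/4.2-.5+275,(v-315+.5)/4.2-.5+282])
R=lambda a:np.array([[np.cos(a),-np.sin(a),0],[np.sin(a),np.cos(a),0],[0,0,1]])
# rack
obsT=np.array([T(477,130),T(755,205),T(737,290),T(455,215)])
obsS=np.array([S3(594,485),S3(738,494),S2(493,455),S2(374,447)])
loc=np.array([[35,115,45],[35,-115,45],[-35,-115,45],[-35,115,45]])/1e3
locS=np.array([[-35,-115,45],[35,-115,45],[35,115,45],[-35,115,45]])/1e3
def rr(p):
    f=lambda L:L@R(p[2]).T+[p[0],p[1],0]
    return np.r_[(proj(t,f(loc))-obsT).ravel(),(proj(s,f(locS))-obsS).ravel()]
r=least_squares(rr,[.42,-.2,0]);print('rack',r.x,np.degrees(r.x[2]),'\n',r.fun.reshape(-1,2))
p=r.x;h=R(p[2])@[0,.0825,0]+[p[0],p[1],0];print('hole+82.5',h)
X,e=tri([ray(t,T(515,170)),ray(s,S2(430,360))]);print('tail tri',X,e)
print('tail top@.13',atz(t,T(515,170),.13))
# camera stand
ft=np.array([T(65,42),T(181,53),T(168,185),T(50,173)])
fs=np.array([S1(72,551),S1(217,545),S1(62,480)])
def pts(p):
    x,y,yaw,th,off=p   # x,y: hinge
    f=lambda L:np.atleast_2d(L)@R(yaw).T+[x,y,0]
    foot=f(np.array([[.055+off,.05,.012],[.055+off,-.05,.012],[-.055+off,-.05,.012],[-.055+off,.05,.012]]))
    ax=np.array([-np.sin(th),0,np.cos(th)])
    hinge=np.array([0,0,.078])
    return f,foot,ax,hinge
def rc(p):
    f,foot,ax,h=pts(p)
    o=[proj(t,foot)-ft]
    o.append(proj(s,f([-.055+p[4],-.05,.0]))-fs[0]); o.append(proj(s,f([.055+p[4],-.05,.0]))-fs[1]);
    o.append(proj(s,f(h+.041*ax))-S1(103,391))   # ring mid-ish
    o.append(proj(t,f(h+.043*ax))-T(93,128))
    o.append(proj(s,f(h+[0,-.05,0]))-S1(144,457))
    o.append(proj(t,f([[0,-.05,.078],[0,.05,.078]]))-np.array([T(158,106),T(43,95)]))
    return np.vstack(o).ravel()
r=least_squares(rc,[.5,.15,0,.7,0],loss='soft_l1');print('cam',r.x,np.degrees(r.x[2:4]),'\n',r.fun.reshape(-1,2))
f,foot,ax,h=pts(r.x);print('lens',f(h+.045*ax),'focus',f(h+.105*ax),'axis',R(r.x[2])@ax)
E
python3 fit.py
```

```text
rack [ 0.571  -0.2024 -0.2548] -14.599567125306715 
 [[ 0.8824  0.0794]
 [ 0.6943 -0.1217]
 [-0.0688 -0.2765]
 [ 0.8074 -0.1885]
 [-0.2063 -1.1334]
 [ 0.1737 -0.2423]
 [-0.3012 -0.3257]
 [-0.2634 -0.2918]]
hole+82.5 [ 0.5918 -0.1226  0.    ]
tail tri [ 0.5927 -0.1212  0.1296] [np.float64(0.00020354781364851648), np.float64(0.0002035478136482892)]
tail top@.13 [ 0.5928 -0.1212  0.13  ]
cam [ 0.6512  0.2    -0.0843  0.6996 -0.0005] [-4.8309 40.0859] 
 [[-0.7691 -0.1044]
 [ 0.0801 -0.1867]
 [-0.0838 -0.2258]
 [-0.6389 -0.0151]
 [-1.2025  1.2741]
 [ 0.5562  1.4115]
 [-0.102  -0.7703]
 [-0.0986  0.3837]
 [ 0.3429  0.4306]
 [ 1.7748 -0.0035]
 [-0.6738 -0.0812]]
lens [[0.6224 0.2025 0.1124]] focus [[0.5839 0.2057 0.1583]] axis [-0.6416  0.0542  0.7651]
```

{"method": "move_arm", "body": {
  "moves": [
    {"gripper":100,"roll":-9.8},
    {"roll":-9.8},
    {"roll":-9.8},
    {"roll":-9.8},
    {"roll":-9.6}
  ]
}}

```text
validation failed for argument at $.mo...
```

{"method": "move_arm", "body": {
  "moves": [
    {"x":2.5,"y":-5.1},
    {"x":2.5,"y":-5.1},
    {"x":2.5,"y":-5.1},
    {"x":2.5,"y":-5.1},
    {"x":2.5,"y":-5.1}
  ]
}}

```text
validation failed for argument at $.mo...
```

{"method": "move_arm", "body": {
  "moves": [
    {"x":2.5,"y":-5.1},
    {"x":2.5,"y":-5.1},
    {"x":2.5,"y":-5.1},
    {"x":2.5,"y":-5.1},
    {}
  ]
}}

```text
validation failed for argument at $.mo...
```

{"method": "move_arm", "body": {
  "moves": [
    {"gripper":100,"x":0,"y":0,"z":0,"roll":-9.8},
    {"gripper":100,"x":0,"y":0,"z":0,"roll":-9.8},
    {"gripper":100,"x":0,"y":0,"z":0,"roll":-9.8},
    {"gripper":100,"x":0,"y":0,"z":0,"roll":-9.8},
    {"gripper":100,"x":0,"y":0,"z":0,"roll":-9.6}
  ]
}}

```text
time_s: 0.72
eef_pos: [0.2577, -0.5138, 0.4041]
eef_rot: [-0.001, 0.992, -0.124, -0.0]
wrist_force: [-1.5, 0.7, 0.7]
opening: 1.0
```

{"method": "move_arm", "body": {
  "moves": [
    {"gripper":100,"x":2.5,"y":-5.1,"z":0,"roll":0},
    {"gripper":100,"x":2.5,"y":-5.1,"z":0,"roll":0},
    {"gripper":100,"x":2.5,"y":-5.1,"z":0,"roll":0},
    {"gripper":100,"x":2.5,"y":-5.1,"z":0,"roll":0},
    {"gripper":100,"x":2.5,"y":-5.1,"z":0,"roll":0}
  ]
}}

```text
time_s: 1.35
eef_pos: [0.4437, -0.297, 0.4044]
eef_rot: [-0.0, 0.992, -0.127, -0.0]
wrist_force: [0.6, -0.2, 0.6]
opening: 1.003
```

{"method": "move_arm", "body": {
  "moves": [
    {"gripper":100,"x":2.5,"y":-5.1,"z":0,"roll":0},
    {"gripper":100,"x":2.5,"y":-5.1,"z":0,"roll":0},
    {"gripper":100,"x":2.5,"y":-5.1,"z":0,"roll":0},
    {"gripper":100,"x":2.4,"y":-5.1,"z":0,"roll":0},
    {"gripper":100,"x":0,"y":0,"z":0,"roll":0}
  ]
}}

```text
time_s: 1.98
eef_pos: [0.5915, -0.1227, 0.404]
eef_rot: [-0.001, 0.992, -0.124, -0.0]
wrist_force: [0.4, -0.2, -0.5]
opening: 1.001
```

```bash
cat > st.py <<'E'
from h import *
from scipy.spatial.transform import Rotation as Ro
import sys
np.set_printoptions(precision=4,suppress=True)
o=ctrl.get_obs();q=o['eef_rot'];M=Ro.from_quat([q[1],q[2],q[3],q[0]]).as_matrix();P=np.array(o['eef_pos'])
print('t',o['time_s'],'grasp',P+.155*M[:,2],'xhead',np.degrees(np.arctan2(M[1,0],M[0,0])),'z',M[:,2],'F',np.array(o['wrist_force']),'op',o['opening'])
if len(sys.argv)>3:
    g=np.array([float(v) for v in sys.argv[1:4]]);print('tool shift cm',M.T@(g-P-.155*M[:,2])*100)
E
python3 st.py .5923 -.1218 .087
```

```text
t 1.975 grasp [ 0.5914 -0.1225  0.249 ] xhead -14.277967964681064 z [-0.0005  0.0011 -1.    ] F [ 0.4183 -0.1916 -0.5259] op 1.0011607125940092
tool shift cm [ 0.0772 -0.0775 16.1991]
```

{"method": "move_arm", "body": {
  "moves": [
    {"gripper":100,"x":0.1,"y":-0.1,"z":4.0,"roll":0},
    {"gripper":100,"x":0,"y":0,"z":4.0,"roll":0},
    {"gripper":100,"x":0,"y":0,"z":4.0,"roll":0},
    {"gripper":100,"x":0,"y":0,"z":3.0,"roll":0},
    {"gripper":100,"x":0,"y":0,"z":1.2,"roll":0}
  ]
}}

```text
time_s: 2.6
eef_pos: [0.5899, -0.1258, 0.2403]
eef_rot: [-0.0, 0.992, -0.127, -0.002]
wrist_force: [-0.7, -0.8, -0.6]
opening: 0.998
```

{"method": "move_arm", "body": {
  "moves": [
    {"gripper":0,"x":0,"y":0,"z":0,"roll":0},
    {"gripper":0,"x":0,"y":0,"z":0,"roll":0},
    {"gripper":0,"x":0,"y":0,"z":0,"roll":0},
    {"gripper":0,"x":0,"y":0,"z":0,"roll":0},
    {"gripper":0,"x":0,"y":0,"z":0,"roll":0}
  ]
}}

```text
time_s: 3.22
eef_pos: [0.5916, -0.1255, 0.2444]
eef_rot: [0.0, 0.992, -0.127, 0.001]
wrist_force: [-1.5, 1.0, 5.8]
opening: 0.335
```

```bash
python3 st.py
```

```text
t 3.225 grasp [ 0.5918 -0.1257  0.0894] xhead -14.549200327895226 z [ 0.0014 -0.0009 -1.    ] F [-1.4616  1.0186  5.8006] op 0.3345310771393647
```

{"method": "move_arm", "body": {
  "moves": [
    {"gripper":0,"x":0,"y":0,"z":0,"roll":0},
    {"gripper":0,"x":0,"y":0,"z":-1.0,"roll":0},
    {"gripper":0,"x":0,"y":0,"z":-2.0,"roll":0},
    {"gripper":0,"x":0,"y":0,"z":-3.0,"roll":0},
    {"gripper":0,"x":0,"y":0,"z":-2.0,"roll":0}
  ]
}}

```text
time_s: 3.85
eef_pos: [0.5916, -0.1255, 0.3255]
eef_rot: [0.0, 0.992, -0.127, 0.001]
wrist_force: [0.4, 0.5, -3.1]
opening: 0.336
```

```bash
python3 st.py;  python3 - <<'E'
from h import *
a=shot('top','t1');b=shot('side','s1')
z=lambda i:cv2.resize(i[:,:,::-1],None,fx=4,fy=4,interpolation=cv2.INTER_CUBIC)
cv2.imwrite('pics/c1.png',np.hstack([z(a['img'][150:270,255:355]),z(b['img'][180:300,265:365])]))
E
```

```text
t 3.85 grasp [ 0.592  -0.1257  0.1705] xhead -14.563452218436163 z [ 0.0026 -0.0011 -1.    ] F [ 0.4245  0.454  -3.0565] op 0.3360309285374172
```

View pics/c1.png

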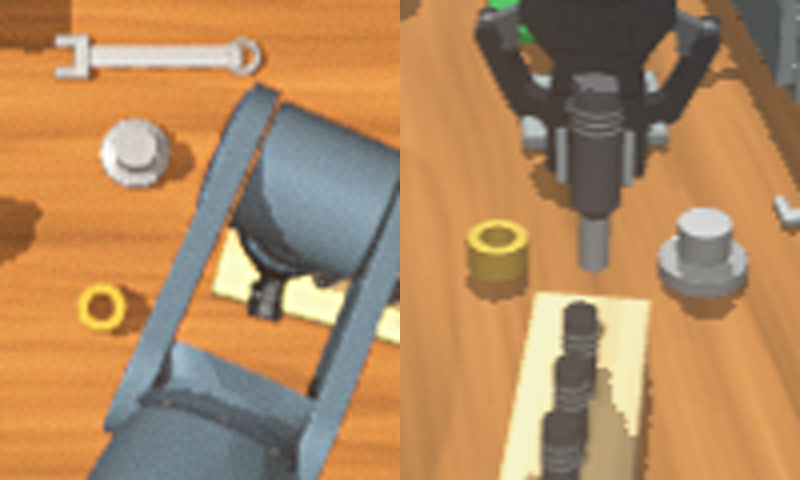

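{"method": "move_arm", "body": {
  "moves": [
    {"gripper":0,"x":0,"y":-1.5,"z":0,"roll":0},
    {"gripper":0,"x":0,"y":-3.0,"z":0,"roll":0},
    {"gripper":0,"x":0,"y":0,"z":2.5,"roll":0},
    {"gripper":0,"x":0,"y":0,"z":2.5,"roll":0},
    {"gripper":0,"x":0,"y":0,"z":1.5,"roll":0}
  ]
}}

```text
time_s: 4.58
eef_pos: [0.6016, -0.0805, 0.2547]
eef_rot: [-0.001, 0.992, -0.126, -0.002]
wrist_force: [0.6, 0.2, -3.1]
opening: 0.338
```

{"method": "move_arm", "body": {
  "moves": [
    {"gripper":0,"x":0,"y":0,"z":0,"roll":0},
    {"gripper":0,"x":0,"y":0.4,"z":0,"roll":0},
    {"gripper":0,"x":0,"y":0.4,"z":0,"roll":0},
    {"gripper":0,"x":0,"y":0.4,"z":0,"roll":0}
  ]
}}

```text
time_s: 5.08
eef_pos: [0.5998, -0.0922, 0.2588]
eef_rot: [-0.002, 0.992, -0.127, 0.001]
wrist_force: [1.6, 9.6, -2.1]
opening: 0.338
```

```bash
python3 st.py
```

```text
t 5.075 grasp [ 0.6001 -0.0916  0.1038] xhead -14.605212607257096 z [ 0.0016  0.0038 -1.    ] F [ 1.5624  9.5826 -2.1176] op 0.3383279935334236
```

{"method": "move_arm", "body": {
  "moves": [
    {"gripper":0,"x":0,"y":0.5,"z":0.05,"roll":0},
    {"gripper":0,"x":0,"y":0.5,"z":0.05,"roll":0},
    {"gripper":0,"x":0,"y":0.5,"z":0.15,"roll":0},
    {"gripper":0,"x":0,"y":0.5,"z":0.15,"roll":0},
    {"gripper":0,"x":0,"y":0.5,"z":0.2,"roll":0}
  ]
}}

```text
time_s: 5.7
eef_pos: [0.5938, -0.1165, 0.2539]
eef_rot: [-0.002, 0.992, -0.127, 0.001]
wrist_force: [-0.5, 11.4, 4.7]
opening: 0.339
```

```bash
python3 st.py;  python3 - <<'E'
from h import *
a=shot('top','t2');b=shot('side','s2')
z=lambda i:cv2.resize(i[:,:,::-1],None,fx=4,fy=4,interpolation=cv2.INTER_CUBIC)
cv2.imwrite('pics/c2.png',np.hstack([z(a['img'][150:270,255:355]),z(b['img'][180:300,265:365])]))
E
```

```text
t 5.7 grasp [ 0.5942 -0.1161  0.0989] xhead -14.580652045893993 z [ 0.0025  0.0029 -1.    ] F [-0.477  11.4114  4.651 ] op 0.33900057468112876
```

View pics/c2.png

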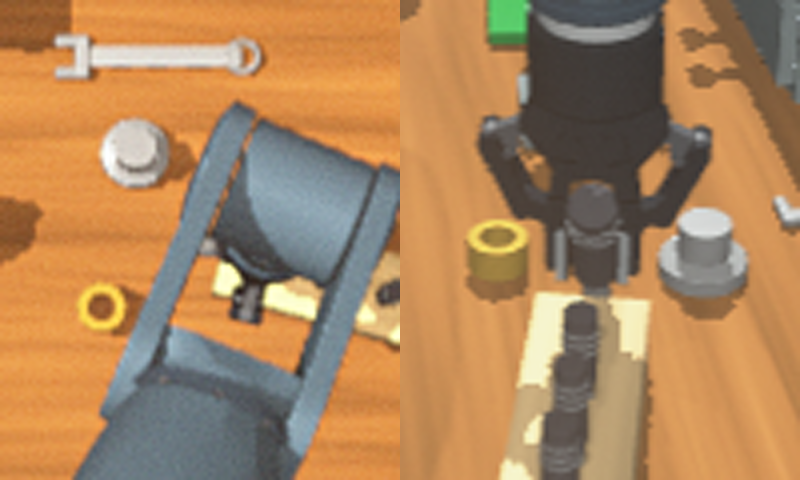

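{"method": "move_arm", "body": {
  "moves": [
    {"gripper":0,"x":0,"y":0.4,"z":0.2,"roll":0},
    {"gripper":0,"x":0,"y":0.4,"z":0.2,"roll":0},
    {"gripper":0,"x":0,"y":0,"z":0,"roll":0}
  ]
}}

```text
time_s: 6.18
eef_pos: [0.5917, -0.1252, 0.2497]
eef_rot: [-0.001, 0.992, -0.127, 0.001]
wrist_force: [-0.8, 5.0, 1.7]
opening: 0.337
```

```bash
python3 st.py
```

```text
t 6.175 grasp [ 0.5921 -0.1251  0.0947] xhead -14.590256601120632 z [ 0.0024  0.0009 -1.    ] F [-0.84    4.9931  1.7462] op 0.3365965351453896
```

{"method": "move_arm", "body": {
  "moves": [
    {"gripper":0,"x":0,"y":0,"z":-2.0,"roll":0},
    {"gripper":0,"x":0,"y":0,"z":-5.0,"roll":0},
    {"gripper":0,"x":0,"y":0,"z":-6.0,"roll":0},
    {"gripper":0,"x":0,"y":0,"z":-5.0,"roll":0},
    {"gripper":0,"x":0,"y":0,"z":-1.5,"roll":8}
  ]
}}

```text
time_s: 6.8
eef_pos: [0.5916, -0.1261, 0.45]
eef_rot: [0.001, 0.98, -0.197, 0.005]
wrist_force: [0.1, -0.1, -4.6]
opening: 0.333
```

{"method": "move_arm", "body": {
  "moves": [
    {"gripper":0,"x":0,"y":0,"z":0,"roll":9},
    {"gripper":0,"x":0,"y":0,"z":0,"roll":9},
    {"gripper":0,"x":0,"y":0,"z":0,"roll":9},
    {"gripper":0,"x":0,"y":0,"z":0,"roll":9},
    {"gripper":0,"x":0,"y":0,"z":0,"roll":9}
  ]
}}

```text
time_s: 7.42
eef_pos: [0.591, -0.1259, 0.4448]
eef_rot: [0.0, 0.83, -0.558, 0.001]
wrist_force: [-0.3, 0.3, -3.7]
opening: 0.332
```

{"method": "move_arm", "body": {
  "moves": [
    {"gripper":0,"x":0,"y":0,"z":0,"roll":9},
    {"gripper":0,"x":0,"y":0,"z":0,"roll":9},
    {"gripper":0,"x":0,"y":0,"z":0,"roll":9.2},
    {"gripper":0,"x":0,"y":0,"z":0,"roll":0},
    {"gripper":0,"x":0,"y":0,"z":0,"roll":0}
  ]
}}

```text
time_s: 8.05
eef_pos: [0.5911, -0.1256, 0.4437]
eef_rot: [0.0, -0.678, 0.735, -0.001]
wrist_force: [-0.2, -0.3, -3.1]
opening: 0.332
```

```bash
python3 st.py .51 .212 .25
```

```text
t 8.05 grasp [ 0.5913 -0.1257  0.2887] xhead -94.61135692642766 z [ 0.0011 -0.0008 -1.    ] F [-0.1837 -0.2605 -3.1413] op 0.3322215650571759
tool shift cm [-33.0138  10.8215   3.8351]
```

{"method": "move_arm", "body": {
  "moves": [
    {"gripper":0,"x":-3.5,"y":1.3,"z":0,"roll":0},
    {"gripper":0,"x":-5.5,"y":2.0,"z":0,"roll":0},
    {"gripper":0,"x":-5.5,"y":2.0,"z":0,"roll":0},
    {"gripper":0,"x":-5.5,"y":2.0,"z":0,"roll":0},
    {"gripper":0,"x":-5.5,"y":1.8,"z":0,"roll":0}
  ]
}}

```text
time_s: 8.68
eef_pos: [0.5209, 0.1379, 0.4434]
eef_rot: [0.0, -0.678, 0.735, -0.0]
wrist_force: [0.6, -0.4, -4.3]
opening: 0.338
```

{"method": "move_arm", "body": {
  "moves": [
    {"gripper":0,"x":-4.5,"y":1.2,"z":0,"roll":0},
    {"gripper":0,"x":-3.0,"y":0.5,"z":1.0,"roll":0},
    {"gripper":0,"x":0,"y":0,"z":2.0,"roll":0},
    {"gripper":0,"x":0,"y":0,"z":0.8,"roll":0},
    {"gripper":0,"x":0,"y":0,"z":0,"roll":0}
  ]
}}

```text
time_s: 9.3
eef_pos: [0.511, 0.2121, 0.4044]
eef_rot: [-0.0, -0.677, 0.736, 0.0]
wrist_force: [-0.2, -0.6, -3.3]
opening: 0.334
```

```bash
python3 st.py;  python3 - <<'E'
from h import *
a=shot('top','t3');b=shot('side','s3')
z=lambda i:cv2.resize(i[:,:,::-1],None,fx=4,fy=4,interpolation=cv2.INTER_CUBIC)
cv2.imwrite('pics/c3.png',np.hstack([z(a['img'][150:270,170:270]),z(b['img'][110:230,250:350])]))
E
```

```text
t 9.3 grasp [0.5109 0.212  0.2494] xhead -94.74770679959404 z [-0.001  -0.0003 -1.    ] F [-0.1774 -0.5993 -3.3158] op 0.3343160027469265
```

View pics/c3.png

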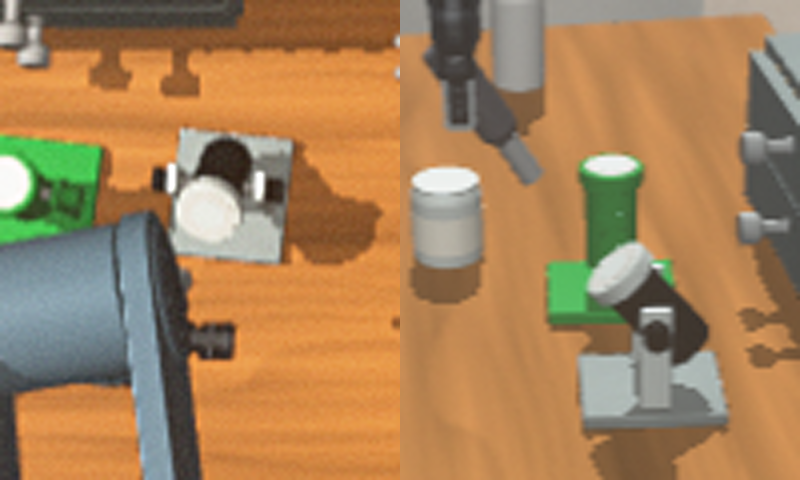

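```bash
cat > ov.py <<'E'
from fit import *
def circ(c,u,r,n=40):
    a=np.cross(u,[0,1,0.]);a/=np.linalg.norm(a);b=np.cross(u,a);w=np.linspace(0,2*np.pi,n)
    return c+r*(np.outer(np.cos(w),a)+np.outer(np.sin(w),b))
def overlay(c,rings,x0,y0,w,h,k):
    im=cv2.resize(c['img'][y0:y0+h,x0:x0+w,::-1],None,fx=k,fy=k,interpolation=cv2.INTER_CUBIC)
    for P,col in rings:
        q=(proj(c,P)-[x0,y0]+.5)*k-.5
        cv2.polylines(im,[np.round(q).astype(int)],False,col,1)
    return im
def punch(m,u): 
    return [(circ(m+u*d,u,r),col) for d,r,col in[(0,.009,(0,0,255)),(.036,.009,(0,255,0)),(.045,.015,(0,255,0)),(.12,.015,(255,0,0))]]
f,foot,ax,h=pts(r.x);U=R(r.x[2])@ax;HG=f(h)[0]
cam=[(circ(HG+U*.045,U,.027),(0,0,255)),(circ(HG-U*.045,U,.022),(0,255,0)),(foot,(255,0,0)),(f([[0,-.05,.078],[0,.05,.078]]),(255,255,0))]
E
python3 - <<'E'
from ov import *
s=load('s3');a=np.radians(40.8);g=np.array([.5109,.212,.2494]);e=np.array([np.cos(np.radians(-4.75)),np.sin(np.radians(-4.75)),0])
u=-np.sin(a)*e+np.array([0,0,np.cos(a)]);m=g-.079*u;print('mouth',m,u)
A=overlay(s,punch(m,u),350-96,105,60,60,8)[:, :400]
B=overlay(s,cam,290,165,50,60,8)
cv2.imwrite('pics/c4.png',np.hstack([A,B]))
E
```

```text
rack [ 0.571  -0.2024 -0.2548] -14.599567125306715 
 [[ 0.8824  0.0794]
 [ 0.6943 -0.1217]
 [-0.0688 -0.2765]
 [ 0.8074 -0.1885]
 [-0.2063 -1.1334]
 [ 0.1737 -0.2423]
 [-0.3012 -0.3257]
 [-0.2634 -0.2918]]
hole+82.5 [ 0.5918 -0.1226  0.    ]
tail tri [ 0.5927 -0.1212  0.1296] [np.float64(0.00020354781364851648), np.float64(0.0002035478136482892)]
tail top@.13 [ 0.5928 -0.1212  0.13  ]
cam [ 0.6512  0.2    -0.0843  0.6996 -0.0005] [-4.8309 40.0859] 
 [[-0.7691 -0.1044]
 [ 0.0801 -0.1867]
 [-0.0838 -0.2258]
 [-0.6389 -0.0151]
 [-1.2025  1.2741]
 [ 0.5562  1.4115]
 [-0.102  -0.7703]
 [-0.0986  0.3837]
 [ 0.3429  0.4306]
 [ 1.7748 -0.0035]
 [-0.6738 -0.0812]]
lens [[0.6224 0.2025 0.1124]] focus [[0.5839 0.2057 0.1583]] axis [-0.6416  0.0542  0.7651]
mouth [0.5623 0.2077 0.1896] [-0.6512  0.0541  0.757 ]
```

View pics/c4.png

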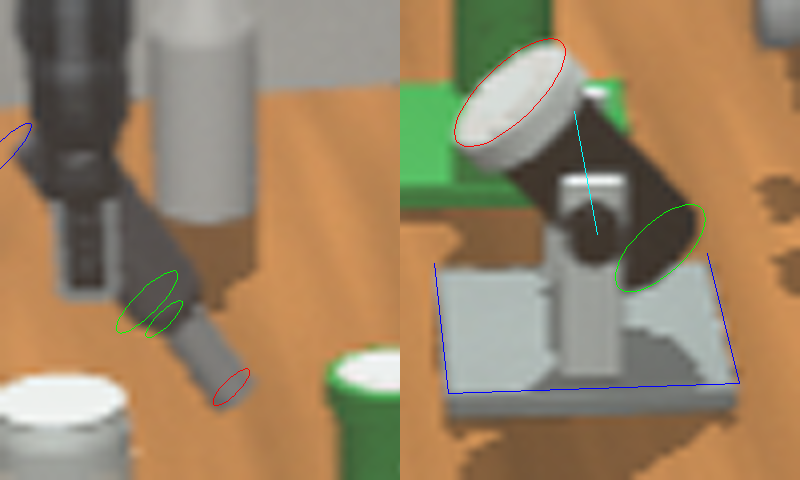

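```bash
sed -i 's/^print/#print/' fit.py
cat > pf.py <<'E'
from ov import *
def fitp(s,g,head,pr,pl,hr,hl,me):
    """side-view silhouette points (px): tube right/left, handle right/left, mouth-end centre"""
    e=np.array([np.cos(np.radians(head)),np.sin(np.radians(head)),0])
    def mod(p):
        u=-np.sin(p[0])*e+np.array([0,0,np.cos(p[0])]); return g+p[1]*e+np.array([0,0,p[2]]),u
    def res(p):
        m,u=mod(p); A,B=proj(s,np.array([m,m+.09*u])); d=(B-A)/np.linalg.norm(B-A); n=np.array([-d[1],d[0]])
        if n[0]<0:n=-n
        c=np.linalg.inv(s['world_from_camera'])@np.r_[m,1]; k=s['fx']/-c[2]
        o=[(q-A)@n-sg*rad*k for L,sg,rad in((pr,1,.009),(pl,-1,.009),(hr,1,.015),(hl,-1,.015)) for q in L]
        o.append((me-A)@d); return np.array(o)
    q=least_squares(res,[.6,.05,-.06]); m,u=mod(q.x); return q.x,m,u,q.fun
E
python3 - <<'E' 2>&1 | tail -12
from pf import *
s=load('s3');C=lambda u,v:np.array([(u+.5)/8-.5+254,(v+.5)/8-.5+105])
g=np.array([.5109,.212,.2494])
x,m,u,fun=fitp(s,g,-4.75,[C(205,305),C(255,375)],[C(168,340),C(213,405)],[C(118,155),C(200,285)],[],C(234,392))
print('tilt',np.degrees(x[0]),m,u,fun,'grasp-to-axis foot dist',(g-m)@u, 'perp',(g-m)-((g-m)@u)*u)
A=overlay(s,punch(m,u),254,105,60,60,8)
B=overlay(s,cam,290,165,40,60,8)
cv2.imwrite('pics/c5.png',np.hstack([A,B]))
E
```

```text
[ 0.0801 -0.1867]
 [-0.0838 -0.2258]
 [-0.6389 -0.0151]
 [-1.2025  1.2741]
 [ 0.5562  1.4115]
 [-0.102  -0.7703]
 [-0.0986  0.3837]
 [ 0.3429  0.4306]
 [ 1.7748 -0.0035]
 [-0.6738 -0.0812]]
lens [[0.6224 0.2025 0.1124]] focus [[0.5839 0.2057 0.1583]] axis [-0.6416  0.0542  0.7651]
tilt 31.795275959449018 [0.5635 0.2076 0.1875] [-0.5251  0.0436  0.8499] [ 0.2484  0.2483  0.1491  0.0038  0.2282 -0.8762  0.0025] grasp-to-axis foot dist 0.08043762032559776 perp [-0.0103  0.0009 -0.0064]
```

View pics/c5.png

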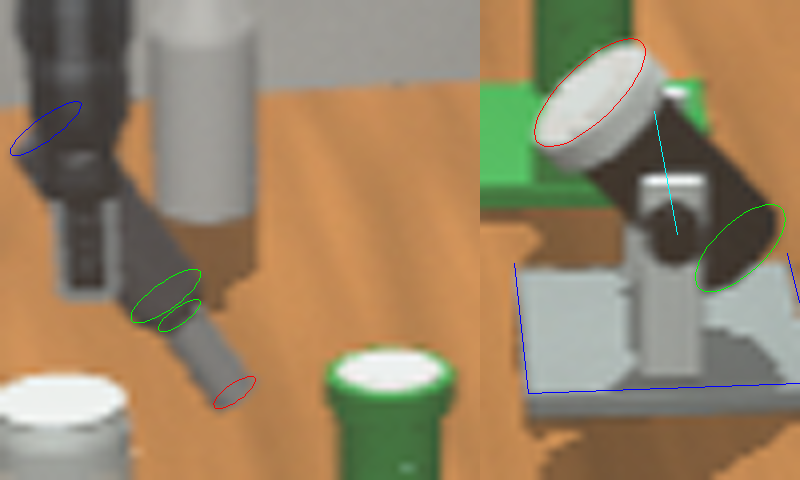

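The tilt measures about 32°, while the camera axis is at about 40°. The pivot in the pads sits higher than I assumed, so I'm going back to the block end to tip the punch about 8.5° more.

{"method": "move_arm", "body": {
  "moves": [
    {"gripper":0,"x":0,"y":0,"z":-3.8,"roll":0},
    {"gripper":0,"x":4.5,"y":-1.4,"z":0,"roll":0},
    {"gripper":0,"x":5.5,"y":-1.8,"z":0,"roll":0},
    {"gripper":0,"x":5.5,"y":-1.8,"z":0,"roll":0},
    {"gripper":0,"x":5.5,"y":-1.8,"z":0,"roll":0}
  ]
}}

```text
time_s: 10.02
eef_pos: [0.5616, -0.0047, 0.4441]
eef_rot: [0.001, -0.677, 0.736, -0.001]
wrist_force: [1.7, 0.8, -3.8]
opening: 0.334
```

{"method": "move_arm", "body": {
  "moves": [
    {"gripper":0,"x":5.5,"y":-1.8,"z":0,"roll":0},
    {"gripper":0,"x":4.5,"y":-1.5,"z":0,"roll":-5},
    {"gripper":0,"x":2,"y":-0.7,"z":0,"roll":-9.4},
    {"gripper":0,"x":0,"y":0,"z":0,"roll":-9.4},
    {"gripper":0,"x":0,"y":0,"z":0,"roll":-9.4}
  ]
}}

```text
time_s: 10.65
eef_pos: [0.593, -0.1262, 0.4436]
eef_rot: [-0.0, 0.86, -0.51, 0.001]
wrist_force: [-0.3, -1.2, -3.1]
opening: 0.334
```

{"method": "move_arm", "body": {
  "moves": [
    {"gripper":0,"x":0,"y":0,"z":0,"roll":-9.4},
    {"gripper":0,"x":0,"y":0,"z":0,"roll":-9.4},
    {"gripper":0,"x":0,"y":0,"z":0,"roll":-9.4},
    {"gripper":0,"x":0,"y":0,"z":0,"roll":-9.4},
    {"gripper":0,"x":0,"y":0,"z":0,"roll":-9.4}
  ]
}}

```text
time_s: 11.28
eef_pos: [0.593, -0.1255, 0.4438]
eef_rot: [0.0, 0.992, -0.124, 0.001]
wrist_force: [-0.1, 0.0, -3.9]
opening: 0.336
```

{"method": "move_arm", "body": {
  "moves": [
    {"gripper":0,"x":0,"y":0,"z":0,"roll":0},
    {"gripper":0,"x":0,"y":0,"z":0,"roll":0}
  ]
}}

```text
time_s: 11.52
eef_pos: [0.593, -0.1252, 0.4432]
eef_rot: [0.0, 0.992, -0.128, 0.0]
wrist_force: [-0.2, 0.3, -4.1]
opening: 0.337
```

```bash
python3 st.py .5921 -.1251 .0947
```

```text
t 11.525 grasp [ 0.5931 -0.1252  0.2882] xhead -14.765283582972835 z [ 0.0008 -0.0004 -1.    ] F [-0.221   0.3199 -4.0536] op 0.3372327825884274
tool shift cm [-0.1219  0.0122 19.3542]
```

{"method": "move_arm", "body": {
  "moves": [
    {"gripper":0,"x":-0.1,"y":-0.3,"z":5.0,"roll":0},
    {"gripper":0,"x":0,"y":0,"z":5.0,"roll":0},
    {"gripper":0,"x":0,"y":0,"z":5.0,"roll":0},
    {"gripper":0,"x":0,"y":0,"z":3.0,"roll":0},
    {"gripper":0,"x":0,"y":0,"z":1.4,"roll":0}
  ]
}}

```text
time_s: 12.15
eef_pos: [0.5923, -0.1215, 0.2468]
eef_rot: [-0.001, 0.992, -0.128, -0.001]
wrist_force: [-0.5, 3.2, 3.3]
opening: 0.334
```

{"method": "move_arm", "body": {
  "moves": [
    {"gripper":0,"x":0,"y":0.3,"z":0,"roll":0},
    {"gripper":0,"x":0,"y":0.45,"z":0.2,"roll":0},
    {"gripper":0,"x":0,"y":0.5,"z":0.35,"roll":0},
    {"gripper":0,"x":0,"y":0,"z":0,"roll":0},
    {"gripper":0,"x":0,"y":0,"z":0,"roll":0}
  ]
}}

```text
time_s: 12.78
eef_pos: [0.5905, -0.1332, 0.2455]
eef_rot: [-0.001, 0.992, -0.127, 0.001]
wrist_force: [0.2, 6.5, -1.2]
opening: 0.333
```

```bash
python3 st.py .5921 -.1251 .0947
```

```text
t 12.775 grasp [ 0.5909 -0.133   0.0905] xhead -14.598650949666641 z [ 0.0028  0.001  -1.    ] F [ 0.2458  6.4679 -1.1788] op 0.33274864808593657
tool shift cm [-0.0847 -0.7975 -0.4145]
```

{"method": "move_arm", "body": {
  "moves": [
    {"gripper":0,"x":0,"y":0.2,"z":0.1,"roll":0},
    {"gripper":0,"x":0,"y":0,"z":0,"roll":0},
    {"gripper":0,"x":0,"y":0,"z":-3.0,"roll":0},
    {"gripper":0,"x":0,"y":0,"z":-5.0,"roll":0},
    {"gripper":0,"x":0,"y":0,"z":-6.0,"roll":0}
  ]
}}

```text
time_s: 13.4
eef_pos: [0.589, -0.1361, 0.385]
eef_rot: [0.001, 0.992, -0.127, 0.001]
wrist_force: [0.6, -0.1, -3.6]
opening: 0.331
```

{"method": "move_arm", "body": {
  "moves": [
    {"gripper":0,"x":0,"y":0,"z":-5.5,"roll":7},
    {"gripper":0,"x":0,"y":0,"z":0,"roll":9.4},
    {"gripper":0,"x":0,"y":0,"z":0,"roll":9.4},
    {"gripper":0,"x":0,"y":0,"z":0,"roll":9.4},
    {"gripper":0,"x":0,"y":0,"z":0,"roll":9.4}
  ]
}}

```text
time_s: 14.02
eef_pos: [0.5891, -0.1361, 0.4398]
eef_rot: [0.0, 0.868, -0.496, 0.002]
wrist_force: [-0.3, 0.3, -3.9]
opening: 0.334
```

{"method": "move_arm", "body": {
  "moves": [
    {"gripper":0,"x":0,"y":0,"z":0,"roll":9.4},
    {"gripper":0,"x":0,"y":0,"z":0,"roll":9.4},
    {"gripper":0,"x":0,"y":0,"z":0,"roll":9.4},
    {"gripper":0,"x":0,"y":0,"z":0,"roll":7.4},
    {"gripper":0,"x":0,"y":0,"z":0,"roll":0}
  ]
}}

```text
time_s: 14.65
eef_pos: [0.5891, -0.1361, 0.4394]
eef_rot: [0.0, -0.677, 0.736, -0.002]
wrist_force: [-0.3, -0.1, -3.3]
opening: 0.333
```

```bash
python3 st.py .51 .212 .25
```

```text
t 14.65 grasp [ 0.5896 -0.1363  0.2844] xhead -94.7412610576827 z [ 0.0028 -0.0018 -1.    ] F [-0.3058 -0.122  -3.3446] op 0.3334021606105855
tool shift cm [-34.062   10.8192   3.3513]
```

{"method": "move_arm", "body": {
  "moves": [
    {"gripper":0,"x":-4.5,"y":1.4,"z":0,"roll":0},
    {"gripper":0,"x":-5.5,"y":1.8,"z":0,"roll":0},
    {"gripper":0,"x":-5.5,"y":1.8,"z":0,"roll":0},
    {"gripper":0,"x":-5.5,"y":1.8,"z":0,"roll":0},
    {"gripper":0,"x":-5.5,"y":1.8,"z":0,"roll":0}
  ]
}}

```text
time_s: 15.28
eef_pos: [0.5249, 0.137, 0.4387]
eef_rot: [0.001, -0.678, 0.735, -0.001]
wrist_force: [1.1, -0.2, -2.7]
opening: 0.338
```

{"method": "move_arm", "body": {
  "moves": [
    {"gripper":0,"x":-4.5,"y":1.4,"z":0,"roll":0},
    {"gripper":0,"x":-3.0,"y":0.8,"z":1.0,"roll":0},
    {"gripper":0,"x":0,"y":0,"z":1.5,"roll":0},
    {"gripper":0,"x":0,"y":0,"z":0.8,"roll":0},
    {"gripper":0,"x":0,"y":0,"z":0,"roll":0}
  ]
}}

```text
time_s: 15.9
eef_pos: [0.5099, 0.211, 0.4036]
eef_rot: [-0.001, -0.677, 0.736, 0.0]
wrist_force: [-0.5, -0.1, -4.0]
opening: 0.337
```

```bash
sed -i 's/;print(/;0 and print(/' fit.py; python3 st.py;  python3 - <<'E'
from ov import *
s=shot('side','s4');shot('top','t4')
g=np.array(ctrl.get_obs()['eef_pos'])-[0,0,.155]
a=np.radians(40.5);e=np.array([np.cos(np.radians(-4.75)),np.sin(np.radians(-4.75)),0])
u=-np.sin(a)*e+np.array([0,0,np.cos(a)]);m=g+.003*e+[0,0,.017]-.097*u;print(m)
A=overlay(s,[],254,105,60,60,8);B=overlay(s,punch(m,u),264,105,40,60,8)
cv2.imwrite('pics/c6.png',np.hstack([A,B]))
E
```

```text
t 15.9 grasp [0.5097 0.2109 0.2486] xhead -94.81034573455622 z [-0.0013 -0.0006 -1.    ] F [-0.5369 -0.0955 -3.9587] op 0.33650516471180236
[0.576  0.2057 0.1928]
```

View pics/c6.png

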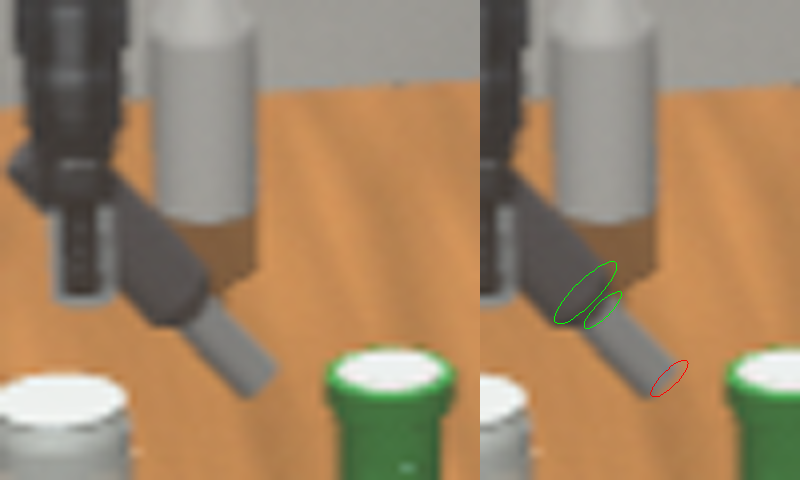

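Run:
```python
from pf import *
s=load('s4');C=lambda u,v:np.array([(u+.5)/8-.5+254,(v+.5)/8-.5+105])
g=np.array([.5098,.211,.2486])
x,m,u,fun=fitp(s,g,-4.8,[C(218,300),C(275,368)],[C(185,330),C(242,395)],[C(125,180),C(208,272)],[C(12,172),C(45,208),C(118,282),C(148,317)],C(260,383))
print('tilt',np.degrees(x[0]),m,u,fun,(g-m)@u,(g-m)-((g-m)@u)*u)
# intensity-based refinement: gray edges across the axis
im=cv2.cvtColor(s['img'],cv2.COLOR_RGB2GRAY).astype(np.float32)
A=overlay(s,punch(m,u),254,105,60,60,8);B=overlay(s,punch(m,u)+cam,265,135,40,60,8)
cv2.imwrite('pics/c7.png',np.hstack([A,B]))
```

```text
tilt 38.754126522004604 [0.573  0.2057 0.1913] [-0.6238  0.0524  0.7798] [-0.0701 -0.5659  0.5767  0.3343 -0.5698 -0.6989  0.0668  0.0644  0.5353
  0.341   0.0167] 0.08441098288111719 [-0.0106  0.0009 -0.0085]
```

View pics/c7.png

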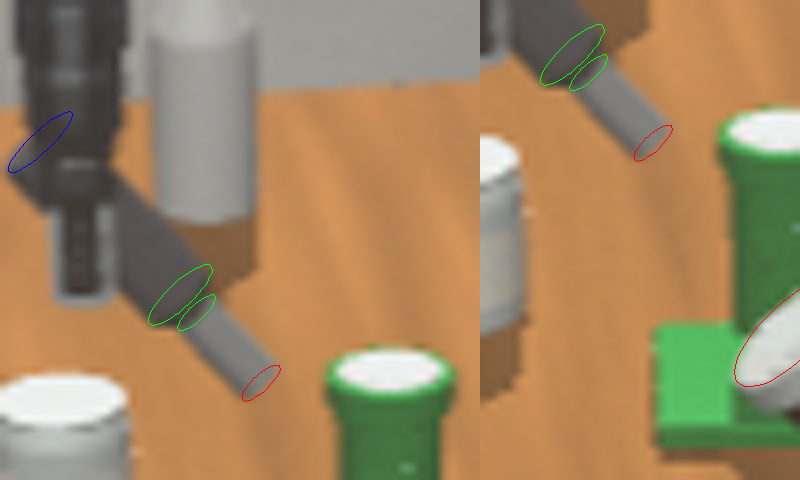

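{"method": "move_arm", "body": {
  "moves": [
    {"gripper":0,"x":0,"y":-0.4,"z":1.0,"roll":0},
    {"gripper":0,"x":0,"y":-0.4,"z":1.0,"roll":0},
    {"gripper":0,"x":0,"y":-0.3,"z":0.8,"roll":0},
    {"gripper":0,"x":0,"y":0,"z":0.5,"roll":0},
    {"gripper":0,"x":0,"y":0,"z":0,"roll":0}
  ]
}}

```text
time_s: 16.62
eef_pos: [0.5206, 0.2112, 0.3705]
eef_rot: [-0.001, -0.677, 0.736, 0.0]
wrist_force: [-0.4, -0.3, -3.5]
opening: 0.336
```

```bash
python3 st.py .5208 .211 .2156;  python3 - <<'E'
from ov import *
s=shot('side','s5');t=shot('top','t5')
F=HG+.105*U
rings=punch(F,U)[:2]+cam[:1]+[(np.array([HG+.045*U,F,F+.12*U]),(0,255,255))]
A=overlay(s,[],270,115,50,75,8);B=overlay(s,rings,270,115,50,75,8)
cv2.imwrite('pics/c8.png',np.hstack([A,B]))
E
```

```text
t 16.625 grasp [0.5204 0.2111 0.2155] xhead -94.76524947355928 z [-0.0013 -0.0002 -1.    ] F [-0.3955 -0.2502 -3.4777] op 0.3357819402989418
tool shift cm [ 0.0096 -0.0435 -0.0095]
```

View pics/c8.png

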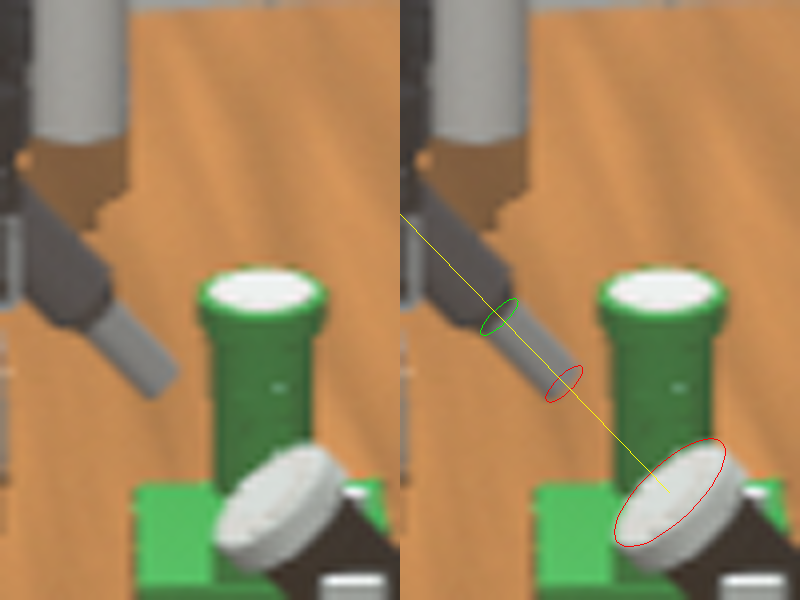

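The mouth sits on the predicted focus ring at about (564,384). The axis is perhaps 1–3° steep, so I'll measure it at sub-pixel level.

```bash
cat > sub.py <<'E'
from pf import *
from scipy.ndimage import map_coordinates
def sub(tag,m,u,y=True):
    s=load(tag);im=s['img'].astype(float);sat=im[:,:,0]-im[:,:,2]   # red minus blue: wood high, steel ~0
    d=np.arange(.004,.034,.002)
    def edges(m,u,d,rad):
        A=proj(s,m+np.outer(d,u));B=proj(s,m+np.outer(d+.001,u));o=[]
        for a,b in zip(A,B):
            t=(b-a)/np.linalg.norm(b-a);n=np.array([-t[1],t[0]]);n=n*np.sign(n[0])
            w=np.arange(-8,8.01,.1);q=a+np.outer(w,n);v=map_coordinates(sat,[q[:,1],q[:,0]],order=1)
            i=len(w)//2;th=(v[i]+np.percentile(v,85))/2
            lo=[k for k in range(i,0,-1) if v[k]>th];hi=[k for k in range(i,len(w)) if v[k]>th]
            o.append([w[lo[0]] if lo else np.nan,w[hi[0]] if hi else np.nan])
        return A,np.array(o)
    A,E=edges(m,u,d,.009);mid=np.nanmean(E,1)
    print(tag,'width px',np.round(E[:,1]-E[:,0],2),'mid',np.round(mid,2))
    sl,ic=np.polyfit(d,mid,1);k=np.linalg.norm(A[-1]-A[0])/(d[-1]-d[0])
    print('image angle err deg',np.degrees(np.arctan(sl/k)),'offset at mouth px',ic)
    d2=np.arange(.046,.062,.002);A,E=edges(m,u,d2,.015);print('handle',np.round(E.T,2), 'px/m',k)
    # mouth end along the axis
    a=proj(s,np.array([m,m-.001*u]));t=(a[1]-a[0])/np.linalg.norm(a[1]-a[0]);w=np.arange(-8,8.01,.1);q=a[0]+np.outer(w,t)
    v=map_coordinates(sat,[q[:,1],q[:,0]],order=1);th=(v[20]+v[-20])/2;print('mouth end px beyond model',w[np.argmax(v>th)])
F=HG+.105*U
e=np.array([np.cos(r.x[2]),np.sin(r.x[2]),0])
for deg in (0,-3):
    a=r.x[3]+np.radians(deg);u=-np.sin(a)*e+np.array([0,0,np.cos(a)])
    print(np.degrees(a));sub('s5',F,u)
E
python3 sub.py
```

```text
40.08593588863816
s5 width px [6.1 6.2 6.3 6.4 6.3 6.4 6.3 6.3 6.3 6.4 6.2 6.2 6.4 6.5 6.5] mid [0.05 0.1  0.15 0.1  0.15 0.1  0.15 0.15 0.15 0.1  0.1  0.1  0.1  0.15
 0.15]
image angle err deg 0.18933581541503794 offset at mouth px 0.1007142857142569
handle [[-5.  -5.  -5.  -5.  -5.  -5.  -5.1 -5.6]
 [ 5.3  5.4  5.3  5.4  5.3  5.3  5.2  5.2]] px/m 324.2287340381401
mouth end px beyond model 0.6999999999999691
37.08593588863817
s5 width px [6.1 6.1 6.3 6.3 6.3 6.4 6.3 6.4 6.3 6.3 6.3 6.3 6.4 6.4 6.6] mid [-0.05 -0.05 -0.05 -0.05 -0.05 -0.1  -0.15 -0.2  -0.25 -0.25 -0.35 -0.35
 -0.4  -0.4  -0.4 ]
image angle err deg -2.7863448091063314 offset at mouth px 0.07619047619044736
handle [[-5.8 -5.9 -5.9 -5.9 -6.  -6.1 -6.2  nan]
 [ 4.3  4.6  4.5  4.5  4.4  4.4  4.2  4.2]] px/m 322.87904927722616
mouth end px beyond model 0.6999999999999691
```

```bash
python3 st.py; python3 -c "
from bench import ctrl
print(ctrl.hand_in())"
```

```text
t 16.725 grasp [0.5208 0.2112 0.2164] xhead -94.76391281718644 z [ 0.0003  0.0001 -1.    ] F [-0.5739  0.3029 -3.2461] op 0.3364558669118052
the job is handed in; nothing more can be done
None
```

The job is handed in at about 16.7 s. The arm is still holding the thickest punch in front of the inspection camera, with its mouth on the focus point.

**What I did:** I drew the punch straight up out of the block. The moves only let the tool point straight down, so I tipped the punch by pivoting it in the grip against the end of the fixed block. The first push gave about 32° of tilt and I needed about 40°. I went back for a second push, then carried it to the camera.

**Last checks, all from the side camera:**

| Check | Result |
|---|---|
| Punch axis against the lens axis (40.1°) | within about 0.2° |
| Mouth across the lens axis | about 0.1 px off, roughly 0.3 mm |
| Mouth along the axis | 0.7 px (about 2 mm) closer to the lens than the model; part of this may be the curve of the mouth's edge |
| Grip | opening unchanged; wrist force about 3 N, consistent with the punch's weight |

**Doubts and gaps:**
- **Tilt:** hand-picked edge points from an earlier picture gave 38.8°. I trusted the sub-pixel measurement instead.
- **Sideways centring:** this rests on the arm's position reading and the block and camera measurements, because the arm hid the punch from the top camera.
- **Other objects:** I saw no contact with the camera or the loose items, but I did not re-measure the loose items at the end.

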